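Open the sprung lid of a valve test fixture

TASK

Open the test fixture on the assembly bench: with a fingertip press its orange release tab down until the spring-loaded blue lid pops up, then push the lid on over its hinge, without forcing it, until it stays fully open against its stop. Only press and push, then back away: the valve block stays in its nest inside the fixture, and the oil bottle, brass fitting and small blue bin beside it stay where they are.

Things in the scene. Friction and masses are not known exactly. Their poses are not given: they have to be found in the camera images.
- fixture: Grey test fixture bolted to the bench, 126 x 110 x 50 mm without its lid. Origin: centre of its underside, on the bench. Its own +x points from the tab side (front) to the hinge side (back), z up; it stands turned by up to about 26 degrees. In its frame the lid's hinge line runs along y at x = 58 mm, z = 56 mm; the walls end at z = 50 mm.
- lid_hinge (a point): Middle of the lid's hinge line (along the fixture's y), 56 mm above the bench.
- lid_edge (a point): Middle of the front end of the tongue on the lid's free front edge; 126 mm from the hinge, moves with the lid. Lid: blue plate 114 x 108 x 8 mm with a clear window, about 120 g; the tongue (32 mm wide, 6 mm thick) stands out 8 mm from the middle of its front edge. Pushed up and back at this edge from the front the lid turns over its hinge.
- lid (a joint): Lid angle in rad: 0 shut and latched (lid level); sprung up after release, about 0.5, where it rests on a steel pin and pushes on freely against its own weight only; 1.57 upright; 1.95 fully open against its stop, leaning back. Let go well below upright it falls back to about 0.5; beyond upright it falls open by itself.
- tab_press (a point): Place to press: on top of the orange paddle of the release tab, in front of the fixture, 35 mm above the bench. The paddle is 42 mm wide and 58 mm long, its pivot 38 mm behind this point (towards the fixture), its free end 21 mm in front. A 24 mm wide hook rises from the pivot to 64 mm above the bench and catches the lid's tongue; as the tab is pressed the hook swings forwards, away from the lid, by up to 10 mm.
- release_tab (a joint): Tab angle in rad: 0 at rest, 0.30 fully pressed (11 mm down at the press point); the latch lets go at about 0.15. Spring: about 2 N to start and 5 N fully down at the press point; it springs back when let go.
- valve_block_center (a point): Centre of the aluminium valve block, 60 x 36 x 20 mm, loose in the nest on the fixture's inner floor under the lid (20 mm above the bench). Must stay.
- oiler_center (a point): Centre of a loose white oil bottle with red cap, upright, 36 mm across, 85 mm tall. Bystander.
- fitting_center (a point): Centre of a loose brass fitting standing upright, 28 mm across, 34 mm tall. Bystander.
- screw_bin_center (a point): Centre of a loose small empty blue open bin, 55 x 55 x 30 mm. Bystander.
Mind the look-alikes: they are no part of the job. Of the things that look like the fixture, the middle-sized one is meant.

How it is judged:
On the way, in this order (a step that is already met when the one before it is completed fails the run):
1. the release tab is pressed (value of joint release_tab above 0.08 rad and value of joint lid below 0.1 rad).
2. the lid has sprung up (value of joint lid above 0.35 rad), for 0.05 s.
3. the lid is pushed over fully open (value of joint lid above 1.85 rad), for 0.2 s.
At the end, for the whole second after the job is handed in: The lid stands still beyond 1.85 rad (stop at 1.95), the tab has sprung back (below 0.06 rad), the valve block is within 10 mm and each bystander within 20 mm of where it was at the start (value of joint lid above 1.85 rad and velocity of joint lid between -0.05 and 0.05 rad/s and value of joint release_tab below 0.06 rad and distance of valve_block_center from where it was at the start of the episode below 0.01 m and distance of each of oiler_center, fitting_center, screw_bin_center from where it was at the start of the episode below 0.02 m); the robot touches nothing.
It fails at once if the valve block is moved or lifted in its nest (10 mm) (distance of valve_block_center from where it was at the start of the episode above 0.01 m).
It fails at once if a bystander is moved, lifted or knocked over (20 mm) (distance of any of oiler_center, fitting_center, screw_bin_center from where it was at the start of the episode above 0.02 m).
It fails at once if the lid is forced or gripped: the fingers press on it with more than 25 N (contact force between the fingers and lid above 25 N).
It also fails if it takes over 42 s, if anything falls off the work surface, if the arm or the gripper's body presses on something with over 40 N, if the wrist force passes 120 N, or if a joint passes its speed limit or range.

ROBOT

A 6-joint arm with a two-finger parallel gripper is mounted at the origin on the work surface. World frame = base frame: x ahead of the robot, y to its left, z up, the work surface at z = 0. Lengths are in m, angles in rad, forces in N, time in s.
With the tool pointing down it reaches from about 0.375 to 0.9 m from the base axis. Payload 3.1 kg.
Tool frame: the origin (TCP) lies between the finger pads; the fingertips stand 19 mm ahead of it and the grasp point (between the pads) is the TCP; z points along the fingers, y is the direction in which the jaws open and shut (so a half turn about z gives the same grasp; the last joint's range is limited). The gripper opens to 87 mm and grips with 3 to 60 N. Pads are 19 mm wide; open, the fingers measure 117 mm over their backs; the gripper's body (75 mm by 190 mm) begins 51 mm behind the grasp point.
Start: joints at [1.131, 0.527, 1.433, -0, 1.181, -0.178], TCP at [0.162, 0.604, 0.242] pointing down, gripper open.
Joint ranges: [-3.08, 3.08], [-0.75, 2.2], [0.22, 2.44], [-1.43, 4.57], [0, 2.65], [-2.85, 2.85]. Speed limits (rad/s): [2.79, 2.79, 3.14, 3.14, 3.14, 3.14].

INTERFACE

Orientations are given as a unit quaternion [x, y, z, w].
In Python, from rig import robot gives the robot as it stands.
- The arm moves only by the tool apply_moves, never from a script. Its argument "series" is a list of rows, each a list of 7 numbers: the shift along the tool's x, y, z in cm, then the turn, a rotation vector about the tool's x, y, z in degrees, then the opening, from 0 (shut) to 1 (fully open). In form: [[dx, dy, dz, rx, ry, rz, grip], ...]. A call has 1 to 5 rows; each row is the pose to reach, as a shift and turn from the pose commanded when the call began, along the tool's axes at that moment; what a row does not reach only later rows make up. A row lasts 1/12 s, in which the tool goes at most 41.7 mm and 7.16 degrees, less where a joint would pass 70% of its speed; a pose out of reach is approached as far as the arm can. A call with a gripper value outside its range is refused whole. The fingers move at their own pace and stop on an object; "newtons" is the grip in N (left out, the last holds). Time passes only in rows, so rows that repeat a pose let the fingers close. It gives the time, the measured TCP pose, the force and the opening at its end, in the units of the state.
- robot.get_obs(): the state, without advancing time (a new reading comes with each control period).
- robot.camera(name): name is "side" or "top"; returns the picture (480x640x3 uint8, red, green, blue); there is no depth.
- robot.camera_params(name): a dict with "mtx" (3x3 intrinsics, pixels), "origin" and "rotation" of the camera in the world. Camera axes: x right, y down, z forward; pixel columns grow to the right and rows downward; lengths in m; the calibration is good to about 2 mm. A picture is of the moment at which its call begins. camera_params takes no time and is no camera call.
- robot.hand_in(): hands the job in, once; it reports no verdict.
The state is a dict: "time": time; "q": joint angles; "joint_velocities": joint speeds; "joint_torque": joint torques, N m; "position": TCP position; "tool_rot": TCP orientation; "ft_force": force on the tool from outside, world axes, zero at the start; "moment": the same for the moment, N m; "grip_width": finger opening in m.
Only numpy, scipy, OpenCV 4.12 (cv2) and the standard library are available. Lean on these libraries where they do the work, as an engineer would, in place of code of your own. Each camera call takes 0.05 s, during which the arm holds its last target. There are 200 camera calls.

## Working session

There is one attempt and no reset: what is moved stays moved. The work goes in short steps, Python scripts to look and compute and a tool call to move; the robot and the scene stay as the last step left them, time stands still between calls to the robot, and variables do not carry over. Pictures are saved under pics/ and viewed, about 8 in all and at most 12, crops included, and the job is handed in when it is done.

Besides the shell and the picture viewer there is one more tool, called after "Emit:" by a JSON object that holds its "method" and its "body". apply_moves: Moves the arm, as the interface text tells. Its arguments: {"type":"object","properties":{"series":{"type":"array"},"newtons":{"type":"number"}},"required":["series"]}

```bash
mkdir -p pics; python3 - <<'E'
from rig import robot
import cv2
for n in ("top","side"):
    p=robot.camera_params(n); print(n,p)
    cv2.imwrite(f"pics/{n}0.png",robot.camera(n)[:,:,::-1])
print(robot.get_obs())
E
```

```text
top {'mtx': array([[578.65587747,   0.        , 320.24635827],
       [  0.        , 578.65587747, 235.27367811],
       [  0.        ,   0.        ,   1.        ]]), 'origin': array([ 0.3989909 , -0.01504002,  1.11703303]), 'rotation': array([ 0.71203046, -0.69670593,  0.06204387, -0.06135174])}
side {'mtx': array([[573.41385696,   0.        , 315.62803415],
       [  0.        , 573.41385696, 242.55801551],
       [  0.        ,   0.        ,   1.        ]]), 'origin': array([0.12382571, 0.50057122, 0.75681727]), 'rotation': array([-0.32392489,  0.87200994, -0.34308228,  0.13025311])}
{'time': 0.1, 'q': array([ 1.13050268e+00,  5.28368081e-01,  1.43378067e+00, -1.51217107e-05,
        1.18139059e+00, -1.78507062e-01]), 'joint_velocities': array([ 0.00084901, -0.00276071, -0.00336655,  0.00072276,  0.00108775,
       -0.00097333]), 'joint_torque': array([ 3.19249721e-04, -4.40988350e+01, -1.77151000e+01,  6.35317387e-02,
        5.33801469e-02, -5.00309375e-05]), 'position': array([0.16146354, 0.60313729, 0.24067053]), 'tool_rot': array([ 1.30516929e-01,  9.91445603e-01, -9.29258310e-04, -2.89712139e-04]), 'ft_force': array([ 0.09038685, -0.39105158, -0.98294438]), 'moment': array([ 0.00146964, -0.0233108 ,  0.01946443]), 'grip_width': 0.0869566343657777}
```

View pics/top0.png

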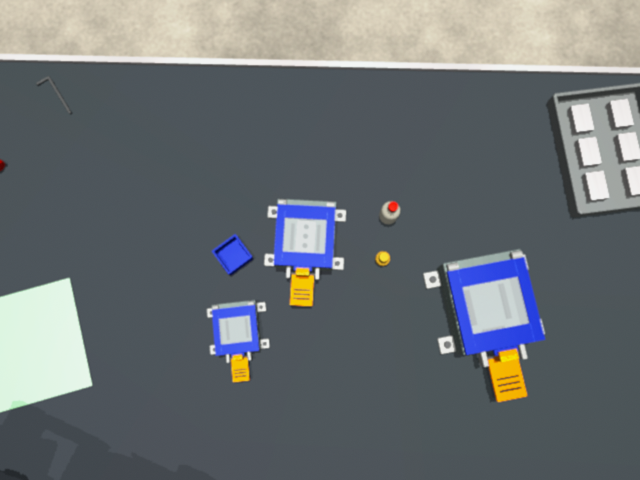

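View pics/side0.png

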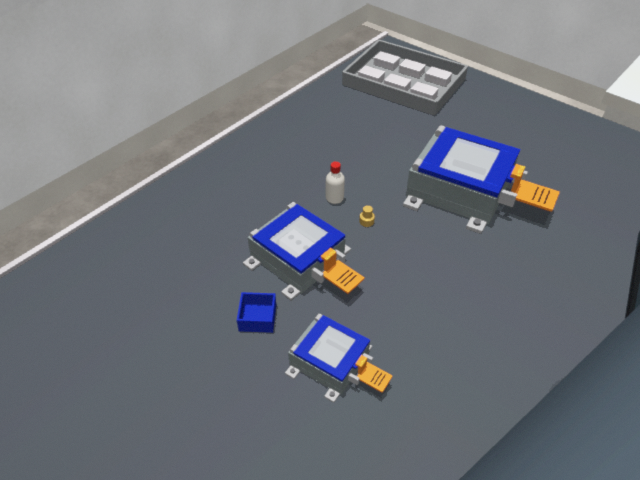

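Top view: three look-alikes; the middle-sized fixture has its lid around (305,237) and its tab at (302,290). The bin is at (233,255), the bottle at (390,212) and the fitting at (383,258). The side view agrees, with the lid at (298,240) and the tab at (343,276). I'll enlarge both.

```bash
cat > h.py <<'E'
import numpy as np, cv2
from scipy.spatial.transform import Rotation as R
from rig import robot
def ray_z(n,uv,z):
    p=robot.camera_params(n); K=p["mtx"]; Rm=R.from_quat(p["rotation"]).as_matrix()
    d=Rm@np.linalg.inv(K)@np.array([*uv,1.]); o=p["origin"]; return o+d*(z-o[2])/d[2]
def proj(n,X):
    p=robot.camera_params(n); Rm=R.from_quat(p["rotation"]).as_matrix()
    c=(np.atleast_2d(X)-p["origin"])@Rm; u=c@p["mtx"].T; return u[:,:2]/u[:,2:]
E
python3 - <<'E'
from h import *
for n,(x,y) in {"top":(250,190),"side":(240,190)}.items():
    im=cv2.imread(f"pics/{n}0.png")[y:y+125,x:x+130]
    cv2.imwrite(f"pics/{n}0c.png",cv2.resize(im,None,fx=4.5,fy=4.5,interpolation=cv2.INTER_CUBIC))
print(ray_z("top",(302,290),.035),ray_z("side",(343,276),.035),ray_z("top",(305,237),.056), ray_z("side",(298,240),.056))
E
```

```text
[0.48549692 0.01780134 0.035     ] [0.48496176 0.02026529 0.035     ] [0.58240987 0.01424109 0.056     ] [0.5812348  0.02243155 0.056     ]
```

View pics/top0c.png

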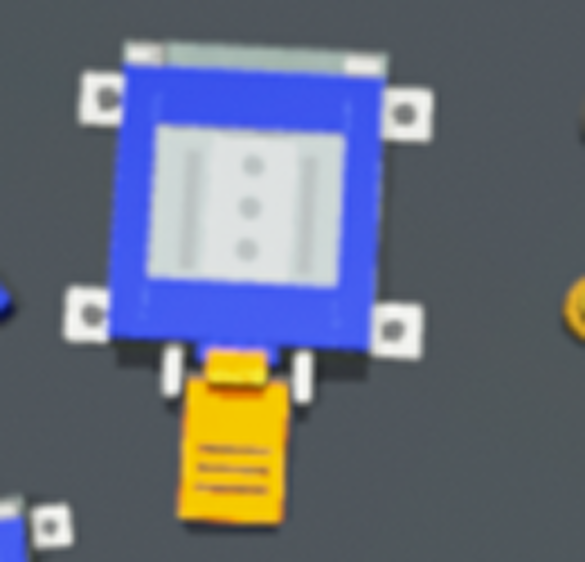

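View pics/side0c.png

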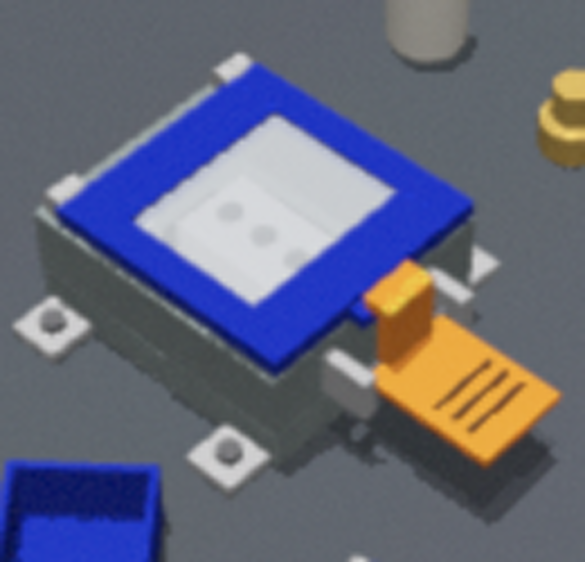

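Enlarged crops: in the top view the lid corners are at (124,66), (384,76), (370,350) and (108,337), and the paddle's free end runs from (178,518) to (282,524). In the side view the lid corners are at (258,65), (472,208), (275,375) and (60,213), and the paddle's free end runs from (560,397) to (487,463).

```bash
python3 - <<'E'
from h import *
from scipy.optimize import least_squares
T=lambda a:np.array(a)/4.5+[250,190]-.4
S=lambda a:np.array(a)/4.5+[240,190]-.4
# fixture-frame model: left=+y
def model(zt,xb,xf):
    return np.array([[xb,.054,zt],[xb,-.054,zt],[xf,-.054,zt],[xf,.054,zt]])
top=T([(124,66),(384,76),(370,350),(108,337),(178,518),(282,524)])
side=S([(60,213),(258,65),(472,208),(275,375),(487,463),(560,397)])
def f(p,full=False):
    x,y,a,xt,zt=p
    P=np.vstack([model(zt,.058-.004,-.060),[[xt,.021,.035],[xt,-.021,.035]]])
    W=P@R.from_euler('z',a).as_matrix().T+[x,y,0]
    return np.r_[(proj("top",W)-top).ravel(),(proj("side",W)-side).ravel()]
r=least_squares(f,[.58,.02,0,-.12,.06]);print(r.x,np.degrees(r.x[2]));print(r.fun.reshape(-1,2).round(1))
x,y,a,xt,zt=r.x
M=R.from_euler('z',a).as_matrix()
for n,l in dict(press=[xt+.021,0,.035],pivot=[xt+.059,0,.035],hinge=[.058,0,.056],edge=[-.068,0,.056]).items(): print(n,(M@l+[x,y,0]).round(4))
for n,u,v,z in (("oil",390,212,.05),("fit",383,258,.02),("bin",233,255,.015)): print(n,ray_z("top",(u,v),z).round(3))
o=robot.get_obs();print(R.from_quat(o["tool_rot"]).as_matrix().round(3))
E
```

```text
[ 0.58851114  0.01566316 -0.0338153  -0.13143954  0.05620615] -1.9374741834962579
[[ 0.2 -0.3]
 [-0.2  0.6]
 [-0.2 -0. ]
 [-0.5 -0.4]
 [-0.1 -0.1]
 [-0.6 -0.2]
 [-0.7  0.1]
 [-0.2  0.7]
 [ 0.7  0.2]
 [ 0.3 -0.9]
 [ 0.2 -0.3]
 [ 0.7 -0.6]]
press [0.4781 0.0194 0.035 ]
pivot [0.5161 0.0181 0.035 ]
hinge [0.6465 0.0137 0.056 ]
edge [0.5206 0.018  0.056 ]
oil [ 0.635 -0.145  0.05 ]
fit [ 0.551 -0.135  0.02 ]
bin [0.551 0.153 0.015]
[[-0.966  0.259 -0.001]
 [ 0.259  0.966 -0.002]
 [ 0.    -0.002 -1.   ]]
```

The fit is sub-pixel: fixture yaw -1.9°, press point (0.478, 0.019), hinge (0.6465, 0.014). I'll turn the tool to the fixture's axes, close the fingers and go over.

Emit:
{"method": "apply_moves", "body": {"series": [[-2.7,-2.9,0,0,0,-4,0],[-5.4,-5.8,0,0,0,-8,0],[-8.1,-8.7,0,0,0,-13,0],[-10.8,-11.6,0,0,0,-13,0],[-13.5,-14.5,0,0,0,-13,0]], "newtons": 10}}

```text
time: 0.52
position: [0.2547, 0.4269, 0.2412]
tool_rot: [0.017, 1.0, -0.0, -0.0]
ft_force: [1.1, 0.2, 0.7]
grip_width: 0.0617
```

```bash
cat >> h.py <<'E'
def go(X,yaw=-1.94):
    "tool-frame shift (cm) and turn (deg) from measured pose to world X, tool down, aligned with fixture"
    o=robot.get_obs(); Q=R.from_quat(o["tool_rot"]); a=np.radians(yaw)
    D=R.from_matrix(np.array([[-np.cos(a),-np.sin(a),0],[-np.sin(a),np.cos(a),0],[0,0,-1]]).T)
    print("t",o["time"],"pos",o["position"].round(4),"F",o["ft_force"].round(1),"w",round(o["grip_width"],4))
    print("shift",(Q.inv().apply(np.array(X)-o["position"])*100).round(2),"turn",(Q.inv()*D).as_rotvec(degrees=True).round(1))
E
python3 -c "
from h import *
go([.471,.0196,.2])"
```

```text
t 0.5167 pos [0.2547 0.4269 0.2412] F [1.1 0.2 0.7] w 0.0617
shift [-23.   -39.97   4.14] turn [-0. -0.  0.]
```

Emit:
{"method": "apply_moves", "body": {"series": [[-2,-3.5,0,0,0,0,0],[-4,-7,0,0,0,0,0],[-6,-10.5,0,0,0,0,0],[-8,-14,0,0,0,0,0],[-10,-17.5,0,0,0,0,0]]}}

```text
time: 0.93
position: [0.3486, 0.2485, 0.2415]
tool_rot: [0.017, 1.0, -0.0, -0.0]
ft_force: [0.8, -0.4, -0.1]
grip_width: 0.0281
```

Emit:
{"method": "apply_moves", "body": {"series": [[-2,-3.5,0,0,0,0,0],[-4,-7,0.5,0,0,0,0],[-6,-10.5,1,0,0,0,0],[-8,-14,2,0,0,0,0],[-10,-17.5,3,0,0,0,0]]}}

```text
time: 1.35
position: [0.4429, 0.07, 0.2114]
tool_rot: [0.018, 1.0, 0.0, 0.0]
ft_force: [0.8, 0.9, 0.6]
grip_width: 0.0013
```

```bash
python3 -c "
from h import *
go([.471,.0196,.062])"
```

```text
t 1.35 pos [0.4429 0.07   0.2114] F [0.8 0.9 0.6] w 0.0013
shift [-2.98 -4.94 14.94] turn [ 0.   0.  -0.1]
```

Emit:
{"method": "apply_moves", "body": {"series": [[-1.5,-2.5,1,0,0,0,0],[-2.7,-4.5,3,0,0,0,0],[-2.7,-4.7,6,0,0,0,0],[-2.7,-4.7,9,0,0,0,0],[-2.7,-4.7,10,0,0,0,0]]}}

```text
time: 1.77
position: [0.4656, 0.0235, 0.1082]
tool_rot: [0.018, 1.0, 0.001, -0.003]
ft_force: [-0.5, 0.2, 0.2]
grip_width: 0.0003
```

```bash
python3 -c "
from h import *
go([.471,.0196,.054])"
```

```text
t 1.7667 pos [0.4656 0.0235 0.1082] F [-0.5  0.2  0.2] w 0.0003
shift [-0.58 -0.37  5.42] turn [ 0.1 -0.4 -0.2]
```

Emit:
{"method": "apply_moves", "body": {"series": [[-0.4,-0.3,1,0,0,0,0],[-0.4,-0.3,2.5,0,0,0,0],[-0.4,-0.3,4,0,0,0,0],[-0.4,-0.3,4,0,0,0,0],[-0.4,-0.3,4,0,0,0,0]]}}

```text
time: 2.18
position: [0.4716, 0.0208, 0.0713]
tool_rot: [0.017, 1.0, 0.0, -0.0]
ft_force: [-0.6, 0.6, -0.4]
grip_width: 0.0003
```

```bash
python3 - <<'E'
from h import *
go([.471,.0196,.054])
im=np.hstack([robot.camera("top")[170:330,220:420],robot.camera("side")[170:330,220:420]])
cv2.imwrite("pics/p1.png",cv2.resize(im[:,:,::-1],None,fx=2,fy=2,interpolation=cv2.INTER_CUBIC))
E
```

```text
t 2.1833 pos [0.4716 0.0208 0.0713] F [-0.6  0.6 -0.4] w 0.0003
shift [ 0.05 -0.13  1.73] turn [ 0.  -0.  -0.1]
```

View pics/p1.png

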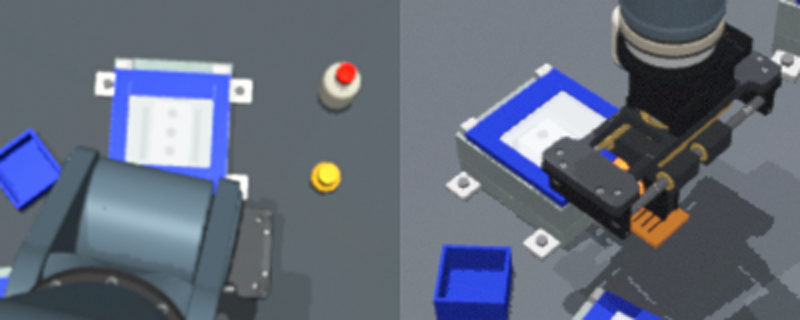

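The fingertips sit over the paddle (side view about (655,235)), and the gripper body is just in front of the lid. I'll back off 4 mm and press slowly.

Emit:
{"method": "apply_moves", "body": {"series": [[0.4,-0.1,0.8,0,0,0,0],[0.4,-0.1,1.5,0,0,0,0],[0.4,-0.1,1.9,0,0,0,0],[0.4,-0.1,2.2,0,0,0,0],[0.4,-0.1,2.4,0,0,0,0]]}}

```text
time: 2.7
position: [0.4677, 0.02, 0.0477]
tool_rot: [0.017, 1.0, -0.0, 0.0]
ft_force: [-0.4, -0.8, 2.9]
grip_width: 0.0005
```

```bash
python3 - <<'E'
from h import *
go([.467,.0196,.046])
im=np.hstack([robot.camera("top")[170:330,220:420],robot.camera("side")[170:330,220:420]])
cv2.imwrite("pics/p2.png",cv2.resize(im[:,:,::-1],None,fx=2,fy=2,interpolation=cv2.INTER_CUBIC))
go([.467,.0196,.046])
E
```

```text
t 2.7 pos [0.4677 0.02   0.0477] F [-0.4 -0.8  2.9] w 0.0005
shift [ 0.07 -0.04  0.17] turn [-0.   0.  -0.1]
t 2.8 pos [0.4678 0.02   0.0476] F [0.2 0.6 2. ] w 0.0005
shift [ 0.07 -0.04  0.16] turn [-0.   0.  -0.1]
```

View pics/p2.png

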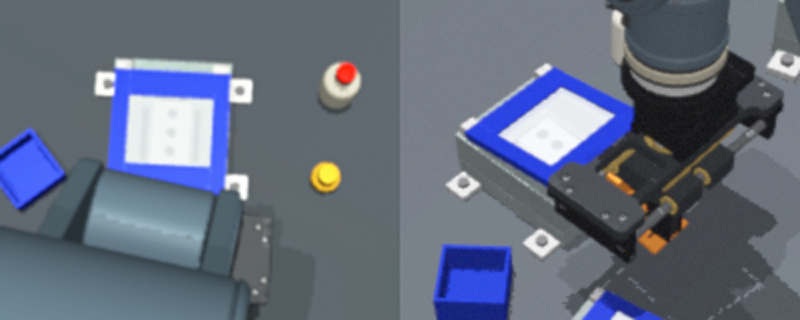

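The lid is still shut with the tab about 6 mm down at roughly 2.5 N. I'll press 3–4 mm further.

Emit:
{"method": "apply_moves", "body": {"series": [[0,0,0.1,0,0,0,0],[0,0,0.2,0,0,0,0],[0,0,0.3,0,0,0,0],[0,0,0.4,0,0,0,0],[0,0,0.4,0,0,0,0]]}}

```text
time: 3.22
position: [0.4682, 0.0199, 0.0436]
tool_rot: [0.018, 1.0, -0.0, 0.001]
ft_force: [1.0, -0.1, 5.1]
grip_width: 0.0006
```

```bash
python3 - <<'E'
from h import *
go([.467,.0196,.046])
im=np.hstack([robot.camera("top")[170:330,220:420],robot.camera("side")[170:330,220:420]])
cv2.imwrite("pics/p3.png",cv2.resize(im[:,:,::-1],None,fx=2,fy=2,interpolation=cv2.INTER_CUBIC))
E
```

```text
t 3.2167 pos [0.4682 0.0199 0.0436] F [ 1.  -0.1  5.1] w 0.0006
shift [ 0.11 -0.04 -0.24] turn [-0.   0.1 -0.1]
```

View pics/p3.png

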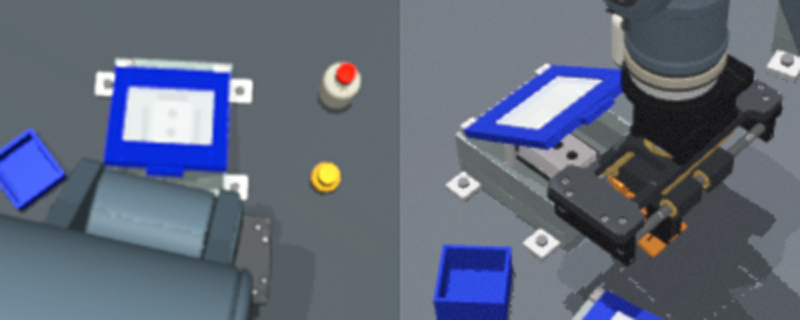

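The lid has popped up (top: tongue at about (167,175) in the crop). Next, back off the tab straight up until the tips are at the tongue's height, then look.

Emit:
{"method": "apply_moves", "body": {"series": [[0,0,-2,0,0,0,0],[0,0,-4,0,0,0,0],[0,0,-6,0,0,0,0],[0,0,-7.1,0,0,0,0],[0,0,-7.1,0,0,0,0]]}}

```text
time: 3.73
position: [0.4682, 0.0199, 0.1161]
tool_rot: [0.017, 1.0, -0.0, 0.001]
ft_force: [0.6, -0.6, 0.5]
grip_width: 0.0002
```

```bash
python3 - <<'E'
from h import *
go([.5225,.018,.116])
im=np.hstack([robot.camera("top")[170:330,220:420],robot.camera("side")[170:330,220:420]])
cv2.imwrite("pics/p4.png",cv2.resize(im[:,:,::-1],None,fx=2,fy=2,interpolation=cv2.INTER_CUBIC))
for t in (.4,.45,.5,.55,.6):
    X=np.array([.6465,.0137,.056])+.126*np.array([-np.cos(t)*.9994,np.cos(t)*.034,np.sin(t)])
    print(t,X.round(4),proj("top",X).round(1),((proj("side",X)-[220,170])*2+[400,0]).round(0))
E
```

```text
t 3.7333 pos [0.4682 0.0199 0.1161] F [ 0.6 -0.6  0.5] w 0.0002
shift [-5.43  0.    0.03] turn [-0.   0.2 -0.1]
0.4 [0.5305 0.0176 0.1051] [[301.7 261.2]] [[606. 124.]]
0.45 [0.5331 0.0176 0.1108] [[301.7 259.3]] [[604. 118.]]
0.5 [0.536  0.0175 0.1164] [[301.7 257.3]] [[601. 111.]]
0.55 [0.5391 0.0174 0.1219] [[301.7 255. ]] [[598. 104.]]
0.6 [0.5426 0.0172 0.1271] [[301.7 252.6]] [[595.  97.]]
```

View pics/p4.png

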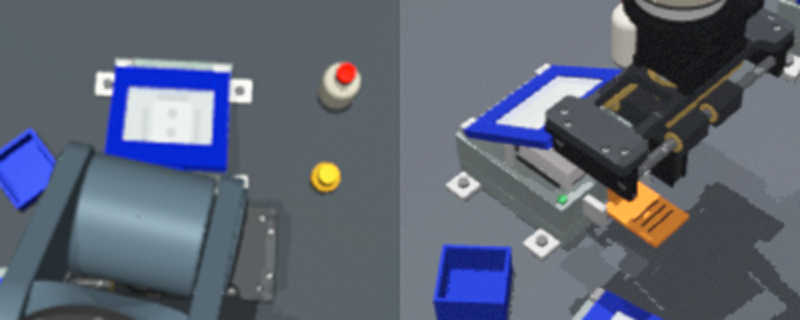

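The tab has sprung back and the lid rests at about 0.5 rad (the tongue row matches the 0.5 prediction). The tips are at the tongue's height. Approach to just short of contact, then follow the edge's arc.

Emit:
{"method": "apply_moves", "body": {"series": [[-1.5,0,0,0,0,0,0],[-3,0,0,0,0,0,0],[-4.2,0,0,0,0,0,0],[-5.0,0,0,0,0,0,0],[-5.2,0,0,0,0,0,0]]}}

```text
time: 4.25
position: [0.5203, 0.018, 0.1134]
tool_rot: [0.017, 1.0, 0.0, -0.0]
ft_force: [0.2, 0.5, -0.6]
grip_width: 0.0005
```

Emit:
{"method": "apply_moves", "body": {"series": [[-0.4,0,-0.3,0,0,0,0],[-0.8,0,-0.8,0,0,0,0],[-1.3,0,-1.5,0,0,0,0],[-2.0,0,-2.2,0,0,0,0],[-2.7,0,-2.9,0,0,0,0]]}}

```text
time: 4.67
position: [0.5423, 0.0178, 0.1439]
tool_rot: [0.017, 1.0, 0.0, -0.005]
ft_force: [-5.5, 0.0, 3.3]
grip_width: 0.0005
```

```bash
python3 - <<'E'
from h import *
go([.5587,.017,.1547])
im=np.hstack([robot.camera("top")[170:330,220:420],robot.camera("side")[170:330,220:420]])
cv2.imwrite("pics/p5.png",cv2.resize(im[:,:,::-1],None,fx=2,fy=2,interpolation=cv2.INTER_CUBIC))
E
```

```text
t 4.6667 pos [0.5423 0.0178 0.1439] F [-5.5  0.   3.3] w 0.0005
shift [-1.63 -0.02 -1.09] turn [ 0.  -0.6 -0. ]
```

View pics/p5.png

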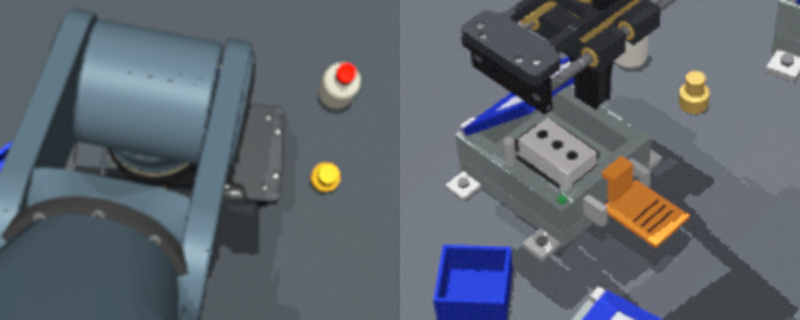

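The lid is at about 0.7 rad, riding on the fingertip; the block is still in its nest. The upward reaction on the tool suggests the edge is rubbing upward on the finger, so I'll rise faster than I advance.

Emit:
{"method": "apply_moves", "body": {"series": [[0,0,-0.4,0,0,0,0],[-0.1,0,-0.8,0,0,0,0],[-0.5,0,-1.3,0,0,0,0],[-1.0,0,-1.8,0,0,0,0],[-1.5,0,-2.2,0,0,0,0]]}}

```text
time: 5.18
position: [0.5622, 0.0167, 0.1663]
tool_rot: [0.018, 1.0, 0.0, 0.0]
ft_force: [-1.9, 0.7, 0.7]
grip_width: 0.0005
```

```bash
python3 - <<'E'
from h import *
go([.58,.017,.165])
robot.camera("side")
go([.58,.017,.165])
E
```

```text
t 5.1833 pos [0.5622 0.0167 0.1663] F [-1.9  0.7  0.7] w 0.0005
shift [-1.78  0.09  0.13] turn [ 0.   0.1 -0.1]
t 5.2333 pos [0.5641 0.0164 0.1671] F [0.6 0.4 1.3] w 0.0002
shift [-1.58  0.11  0.22] turn [-0.   0.3 -0.1]
```

Emit:
{"method": "apply_moves", "body": {"series": [[-1.1,0,-0.5,0,0,0,0],[-2.2,0,-0.9,0,0,0,0],[-3.4,0,-1.3,0,0,0,0],[-4.6,0,-1.5,0,0,0,0],[-5.8,0,-1.6,0,0,0,0]]}}

```text
time: 5.65
position: [0.6207, 0.0146, 0.1822]
tool_rot: [0.017, 1.0, -0.0, 0.001]
ft_force: [-0.5, 0.3, -0.5]
grip_width: 0.0006
```

```bash
python3 - <<'E'
from h import *
im=robot.camera("side")[120:320,200:400]
go([.65,.014,.18])
cv2.imwrite("pics/p6.png",cv2.resize(im[:,:,::-1],None,fx=2.5,fy=2.5,interpolation=cv2.INTER_CUBIC))
E
```

```text
t 5.7 pos [0.6238 0.0141 0.1825] F [2.7 0.5 0.8] w 0.0006
shift [-2.62  0.08  0.27] turn [-0.   0.4 -0.1]
```

View pics/p6.png

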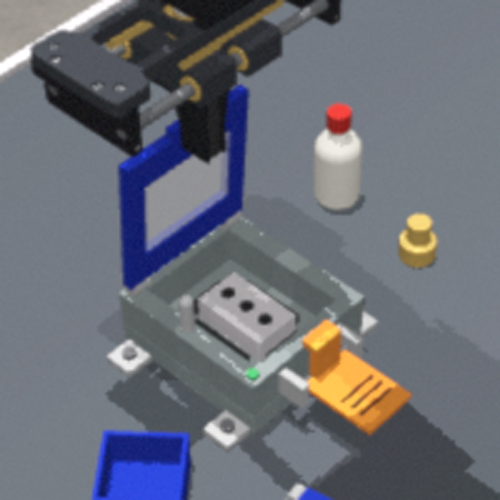

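The lid is nearly upright (top edge from (120,165) to (245,90)), with the fingertip on the tongue. The block, bottle, fitting and bin are unmoved. Push it past upright and follow.

Emit:
{"method": "apply_moves", "body": {"series": [[-0.8,0,0,0,0,0,0],[-1.6,0,0,0,0,0,0],[-2.4,0,0.1,0,0,0,0],[-3.2,0,0.2,0,0,0,0],[-3.8,0,0.3,0,0,0,0]]}}

```text
time: 6.12
position: [0.6583, 0.0133, 0.1783]
tool_rot: [0.017, 1.0, -0.0, 0.0]
ft_force: [0.5, -0.3, 0.5]
grip_width: 0.0001
```

Emit:
{"method": "apply_moves", "body": {"series": [[0,0,0,0,0,0,0],[0,0,0,0,0,0,0],[0,0,0,0,0,0,0],[0,0,0,0,0,0,0]]}}

```text
time: 6.45
position: [0.6568, 0.0134, 0.1785]
tool_rot: [0.017, 1.0, 0.0, -0.0]
ft_force: [0.1, -0.9, 0.1]
grip_width: 0.0006
```

Emit:
{"method": "apply_moves", "body": {"series": [[1,0,-0.3,0,0,0,0],[3,0,-1,0,0,0,0],[6,0,-2,0,0,0,0],[9,0,-4,0,0,0,0],[12,0,-6,0,0,0,0]]}}

```text
time: 6.87
position: [0.5344, 0.0178, 0.2384]
tool_rot: [0.017, 1.0, 0.0, -0.002]
ft_force: [-0.4, -0.5, -0.2]
grip_width: 0.0006
```

Emit:
{"method": "apply_moves", "body": {"series": [[3,0,-2,0,0,0,0],[6,0,-4,0,0,0,0],[9,0,-6,0,0,0,0],[10,0,-7,0,0,0,0],[10,0,-7,0,0,0,0]]}}

```text
time: 7.28
position: [0.4348, 0.0216, 0.3109]
tool_rot: [0.017, 1.0, -0.0, 0.002]
ft_force: [-0.4, -0.0, 0.8]
grip_width: 0.0007
```

```bash
python3 - <<'E'
from h import *
go([.4,.0,.3])
im=np.hstack([robot.camera("top")[150:330,220:420],robot.camera("side")[150:330,220:420]])
cv2.imwrite("pics/p7.png",cv2.resize(im[:,:,::-1],None,fx=2,fy=2,interpolation=cv2.INTER_CUBIC))
for t in (1.75,1.85,1.95,2.05):
    X=np.array([.6465,.0137,.056])+.126*np.array([-np.cos(t)*.9994,np.cos(t)*.034,np.sin(t)])
    print(t,((proj("top",X)-[220,150])*2).round(0),((proj("side",X)-[220,150])*2+[400,0]).round(0))
E
```

```text
t 7.2833 pos [0.4348 0.0216 0.3109] F [-0.4 -0.   0.8] w 0.0007
shift [ 3.4  -2.28  1.08] turn [-0.   0.2 -0.1]
1.75 [[171.  47.]] [[478.  15.]]
1.85 [[172.  34.]] [[468.  11.]]
1.95 [[173.  22.]] [[459.   9.]]
2.05 [[174.  11.]] [[450.   8.]]
```

View pics/p7.png

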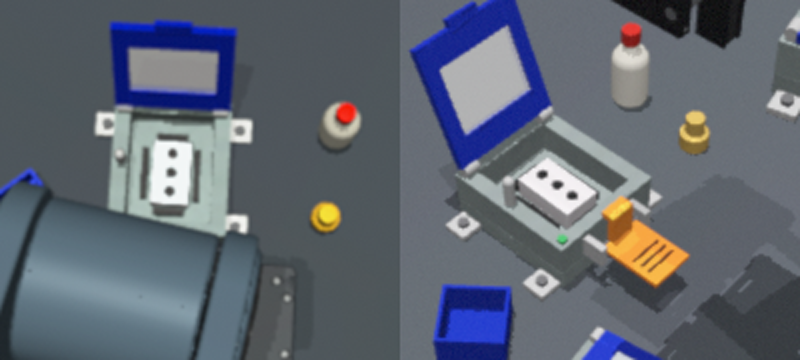

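The lid is fully open: the tongue is at top (173,22) and side (460,8), matching the prediction for 1.95 rad. The tab is back up, the block is in its nest, the bystanders haven't moved, and the arm is clear.

```bash
python3 -c "
from rig import robot
o=robot.get_obs();print(o['time'],o['ft_force'],o['joint_velocities'].round(3));print(robot.hand_in())"
```

```text
7.3833 [ 0.421546    1.31206585 -0.23941507] [-0.001  0.048 -0.02  -0.001 -0.002 -0.001]
the job is handed in; nothing more can be done
None
```

The fixture is open and I handed the job in at about 7.4 s of the 42 s allowed; the hand-in gave no verdict.

I pressed the orange tab of the middle-sized fixture with closed fingertips, at about 5 N, until the lid popped up to about 0.5 rad. Then I backed off the tab, pushed the lid by its tongue past upright to its stop, and moved the arm clear.

- **Lid:** in both cameras the tongue sits where 1.95 rad predicts, at the stop.
- **Rest of the scene:** the tab is back up, the valve block is in its nest, and the bottle, fitting and bin look unmoved. I judged this by eye from the pictures, not by measuring.
- **Robot:** the arm is clear, and the wrist force reads about zero (within about 1.5 N of noise).
- **Push force:** the highest wrist force I read was about 6.5 N, early in the lid push when the edge rubbed upward on the finger. I then lifted faster than I advanced and the force dropped. Forces were only read at the end of each move, so brief peaks in between were not seen.

No check failed or disagreed.

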